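# Clear the test bench: specimens to their trays, locking ring onto its keyed post

## Task

Tidy up after the test session: lay the two dumb-bell specimens flat and lengthwise in the two lanes of the shallow long tray, one to a lane, and stand the two concrete cylinders upright in the two square bays of the small tray, one to a bay, setting the brittle cylinders down gently without dropping them. Turn the notched ring until its notch lines up with the key on the storage post and lower it over the post until it lies fully home on the base. Leave everything released and at rest.

Things in the scene. Friction and masses are not known exactly. Their poses are not given: they have to be found in the camera images.
- dumbbell_a: loose flat steel tensile specimen shaped like a dumb-bell, lying on the bench: 110 long (own x), 10 thick; its two end tabs are 30 long and 24 wide, the straight waist between them is 50 long and 12 wide. Origin at the middle of its underside, x along its length, z up. Same as the other one; half-turn symmetric. About 0.16 kg.
- dumbbell_b: loose flat steel tensile specimen shaped like a dumb-bell, lying on the bench: 110 long (own x), 10 thick; its two end tabs are 30 long and 24 wide, the straight waist between them is 50 long and 12 wide. Origin at the middle of its underside, x along its length, z up. Same as the other one; half-turn symmetric. About 0.16 kg.
- cylinder_a: loose grey concrete compression specimen, a plain cylinder standing upright: diameter 35, height 65. Origin at the centre of its underside, z up along its axis (yaw means nothing). Same as the other one. About 0.15 kg, brittle.
- cylinder_b: loose grey concrete compression specimen, a plain cylinder standing upright: diameter 35, height 65. Origin at the centre of its underside, z up along its axis (yaw means nothing). Same as the other one. About 0.15 kg, brittle.
- ring: loose aluminium locking ring lying flat: outer diameter 56 (a 24-sided outline with flats facing own x and y), height 30, through bore of diameter 30. The bore has one notch on its +x side (own frame), all the way through, about 16 wide at the bore and reaching out to 22.5 from the axis. Origin at the centre of the underside, z up. About 0.22 kg.
- long_tray: shallow grey tray fixed to the bench, 146 (own x) by 138 (own y); floor 4 thick, outer walls 5 thick, 16 high from the bench. A low rib along x in the middle (4 wide, top 12 above the bench) parts it into two lanes, each 136 long (x) and 62 wide (y), centred at y = +33 and y = -33. Origin at the centre of its underside, z up.
- bay_tray: small grey tray fixed to the bench, 66 (own x) by 128 (own y) outside; floor 4 thick, walls 4 thick and 20 high from the bench. A wall across the middle parts it into two square bays, 58 by 58, centred at y = +31 and y = -31 (x = 0). Origin at the centre of its underside, z up.
- post: fixed post: round base, diameter 90, height 12; on it an upright shaft, diameter 25, top 58 above the bench (top 5 tapered), with a brass key (rib) on its own +x side, 9 wide, reaching 20 from the axis, up to 53 above the bench. The ring passes only with its notch over the key (about 10 degrees of play each way) and then lies 12 above the bench. Origin: centre of the base's underside, z up.
Mind the look-alikes: they are no part of the job. What is shaped like the dumbbell_a but pink or red is not meant. Leave any orange look-alike of the cylinder_a alone.

How it is judged:
At the end, for the whole second after the job is handed in: Dumb-bells flat in the long tray, one per lane (20 mm of its centre line, 17 mm of its middle, 0.35 rad of its length); cylinders upright on the bay floors, one per bay (14 mm); ring flat on the post's base (4 mm), axes within 6 mm; all at rest (x of dumbbell_a in the frame of long_tray between -0.017 and 0.017 m and z of each of dumbbell_a, dumbbell_b in the frame of long_tray below 0.018 m and angle between the z axis of each of dumbbell_a, dumbbell_b and the z axis of long_tray, either way round below 0.1 rad and angle between the x axis of each of dumbbell_a, dumbbell_b and the x axis of long_tray, either way round below 0.35 rad and x of dumbbell_b in the frame of long_tray between -0.017 and 0.017 m and ((y of dumbbell_a in the frame of long_tray between 0.013 and 0.053 m and y of dumbbell_b in the frame of long_tray between -0.053 and -0.013 m) or (y of dumbbell_a in the frame of long_tray between -0.053 and -0.013 m and y of dumbbell_b in the frame of long_tray between 0.013 and 0.053 m)) and x of cylinder_a in the frame of bay_tray between -0.014 and 0.014 m and z of each of cylinder_a, cylinder_b in the frame of bay_tray below 0.009 m and angle between each of cylinder_a, cylinder_b's own z axis and vertical below 0.1 rad and x of cylinder_b in the frame of bay_tray between -0.014 and 0.014 m and ((y of cylinder_a in the frame of bay_tray between 0.017 and 0.045 m and y of cylinder_b in the frame of bay_tray between -0.045 and -0.017 m) or (y of cylinder_a in the frame of bay_tray between -0.045 and -0.017 m and y of cylinder_b in the frame of bay_tray between 0.017 and 0.045 m)) and horizontal distance between ring and post below 0.006 m and z of ring in the frame of post below 0.016 m and angle between the z axis of ring and the z axis of post, either way round below 0.1 rad and linear speed of each of dumbbell_a, dumbbell_b, cylinder_a, cylinder_b, ring below 0.02 m/s); the robot touches nothing.
It fails at once if a concrete cylinder is dropped (falls freely by more than about 3 cm) ((linear speed of cylinder_a above 0.8 m/s and contact force between the fingers and cylinder_a below 0.1 N) or (linear speed of cylinder_b above 0.8 m/s and contact force between the fingers and cylinder_b below 0.1 N)).
It also fails if it takes over 123 s, if anything falls off the work surface, if the arm or the gripper's body presses on something with over 40 N, if the wrist force passes 120 N, or if a joint passes its speed limit or range.

## Robot

A 6-joint arm with a two-finger parallel gripper is mounted at the origin on the work surface. World frame = base frame: x ahead of the robot, y to its left, z up, the work surface at z = 0. Lengths are in m, angles in rad, forces in N, time in s.
With the tool pointing down it reaches from about 0.325 to 0.875 m from the base axis. Payload 4.4 kg.
Tool frame: the origin (TCP) lies at the very end of the fingers, on their centre line; the grasp point (between the pads) lies 19 mm behind it; z points along the fingers, y is the line along which they close (so a half turn about z gives the same grasp; the last joint's range is limited). The gripper opens to 85 mm and grips with 20 to 120 N. Pads are 22 mm wide; open, the fingers measure 114 mm over their backs; the gripper's body (76 mm by 85 mm) begins 54 mm behind the grasp point. The pads swing forward as they close: fully open they stand 13 mm farther back than shut.
Start: joints at [-1.313, 0.207, 1.542, -0, 1.393, -0.15], TCP at [0.228, -0.528, 0.231] pointing down, gripper open.
Joint ranges: [-2.73, 2.73], [-0.86, 2.22], [0.23, 2.46], [-1.11, 4.25], [0.08, 2.63], [-2.82, 2.82]. Speed limits (rad/s): [2.79, 2.79, 3.14, 3.14, 3.14, 3.14].

## Interface

Orientations are given as a rotation vector (axis times angle).
In Python, from rig import get_obs, optics, order, masks_of gives the robot as it stands. The module is installed in compiled form; this text tells all that it offers.
- The arm moves only by the tool arm_command, never from a script. Its arguments are lists of equal length, an entry for each row: "offset": the shift along the tool's x, y, z in cm, a list of three; "turn": the turn about the tool's z in degrees. In form: {"offset": [[x, y, z], ...], "turn": [turn, ...]}. A call has exactly 10 rows; each row is the pose to reach, as a shift and turn from the pose commanded when the call began, along the tool's axes at that moment; what a row does not reach only later rows make up. A row lasts 1/10 s, in which the tool goes at most 50 mm and 8.59 degrees, less where a joint would pass 70% of its speed; a pose out of reach is approached as far as the arm can. A call with a gripper value outside its range is refused whole. "jaw" is the closure, from 0 (fully open) to 1 (shut), set as the call begins (left out, the last holds). The fingers move at their own pace and stop on an object; "force" is the grip in N (left out, the last holds). Time passes only in rows, so rows that repeat a pose let the fingers close, or fill a call up. It gives the time, the measured TCP pose, the force, the opening and the grip force at its end, in the units of the state.
- get_obs(): the state, without advancing time (a new reading comes with each control period).
- optics.read_camera(name): name is "scene" or "top"; returns a dict with "pixels" (400x640x3 uint8, red, green, blue), "fx", "fy", "cx", "cy" (pixels), "world_to_cam" (4x4, takes a point from world to camera coordinates). Camera axes: x right, y down, z forward; pixel columns grow to the right and rows downward; lengths in m; the calibration is good to about 2 mm. A picture is of the moment at which its call begins. There is no depth.
- order.job_done(): hands the job in; it is judged then, once.
Trained networks look in a picture, given as the dict that the camera call returned (one of the last four; its "shot" number tells which), for a name from the list of things; names that differ only in an ending like _2 or _b are one class to them, and where a whole thing is asked for, a point or a joint stands for the part that bears it (a point fixed in the world has none). Each returns a list of dicts, best first, with "p" (0 to 1); they miss things now and then, are a little off and sometimes report something else, mostly with a low value. They report only what shows in the picture. A call takes as long as a camera call. They do not tell look-alikes from the thing itself.
- masks_of(picture, thing): "pixels" (400x640 bool, what is visible of it) and "extent" ([left, top, width, height] in pixels, round what is visible of it).
The state is a dict: "t": time; "q": joint angles; "dq": joint speeds; "joint_efforts": joint torques, N m; "position": TCP position; "tool_rot": TCP orientation; "contact_force": force on the tool from outside, world axes, zero at the start; "moment": the same for the moment, N m; "opening": finger opening in m; "finger_force": force on a finger pad.
Only numpy, scipy, OpenCV 4.12 (cv2) and the standard library are available. Lean on these libraries where they do the work, as an engineer would, in place of code of your own. Each camera call takes 0.05 s, during which the arm holds its last target. There are 200 camera calls.

## Working session

There is one attempt and no reset: what is moved stays moved. The work goes in short steps, Python scripts to look and compute and a tool call to move; the robot and the scene stay as the last step left them, time stands still between calls to the robot, and variables do not carry over. Pictures are saved under pics/ and viewed, at most 14 in all, crops included, and the job is handed in when it is done.

Besides the shell and the picture viewer there is one more tool, called by a JSON object that holds its "api" and its "payload", one argument or row to a line. arm_command: Moves the arm, as the interface text tells. Its arguments: {"type":"object","properties":{"offset":{"type":"array","items":{"type":"array","items":{"type":"number"}}},"turn":{"type":"array","items":{"type":"number"}},"jaw":{"type":"number"},"force":{"type":"number"}},"required":["offset","turn"]}

```bash
mkdir -p pics
python3 - <<'E'
from rig import get_obs, optics, order, masks_of
import cv2,numpy as np
print(get_obs())
for n in ("scene","top"):
    p=optics.read_camera(n); cv2.imwrite(f"pics/{n}0.png",p["pixels"][:,:,::-1])
    print(n,p["fx"],p["fy"],p["cx"],p["cy"],np.round(p["world_to_cam"],4).tolist(),p["shot"])
    for t in ("dumbbell_a","cylinder_a","ring","long_tray","bay_tray","post"):
        for m in masks_of(p,t):
            ys,xs=np.nonzero(m["pixels"]); print(t,round(m["p"],2),m["extent"],xs.mean().round(1),ys.mean().round(1),p["pixels"][m["pixels"]].mean(0).round())
E
```

```text
{'t': 0.0, 'q': array([-1.31349368e+00,  2.07421407e-01,  1.54295871e+00, -3.22209038e-05,
        1.39353340e+00, -1.50503287e-01]), 'dq': array([ 0.00023902, -0.00076735, -0.00013136,  0.00093516,  0.00104011,
        0.00061504]), 'joint_efforts': array([ 1.35784881e-04, -3.83035827e+01, -2.91597998e+01, -1.82439067e-04,
        1.05661896e-02, -1.77601839e-05]), 'position': array([ 0.22782334, -0.52710281,  0.23012273]), 'tool_rot': array([-3.07424081e+00, -6.35690284e-01,  2.44139888e-04]), 'contact_force': array([ 0.29389131, -1.38089393, -0.25072284]), 'moment': array([0.00952136, 0.03682152, 0.04212975]), 'finger_force': 0.0, 'opening': 0.08522938023171649}
scene 482.9934805745967 482.9934805745967 316.45170407021203 199.998546317052 [[0.5998, 0.8001, -0.0137, -0.326], [0.6035, -0.4635, -0.6488, -0.2073], [-0.5255, 0.3809, -0.7608, 1.5142], [0.0, 0.0, 0.0, 1.0]] 1
dumbbell_a 0.82 [221.2, 230.0, 32.2, 34.0] 237.7 247.9 [172. 168. 174.]
dumbbell_a 0.69 [320.3, 123.2, 35.3, 14.9] 337.9 130.5 [184.  52.  50.]
dumbbell_a 0.52 [347.5, 147.6, 39.9, 13.4] 367.2 155.0 [174. 171. 176.]
[... 1051 characters left out ...]
20.  13.]
cylinder_a 0.74 [304.3, 195.0, 17.9, 15.3] 314.2 203.0 [238. 142.  10.]
cylinder_a 0.66 [276.1, 198.2, 14.2, 12.4] 284.0 204.1 [163. 153. 144.]
cylinder_a 0.59 [337.8, 180.9, 15.5, 10.1] 345.2 187.5 [155. 145. 137.]
ring 0.9 [458.9, 226.4, 24.4, 27.8] 471.6 238.2 [186. 185. 181.]
long_tray 0.69 [419.6, 115.4, 60.9, 55.6] 450.5 143.3 [125. 125. 125.]
bay_tray 0.86 [220.5, 127.6, 52.8, 33.5] 247.1 144.0 [132. 131. 131.]
bay_tray 0.73 [214.5, 209.0, 36.8, 33.6] 232.0 224.7 [200. 197. 201.]
bay_tray 0.73 [421.4, 115.6, 59.3, 54.3] 450.3 143.4 [127. 126. 127.]
post 0.73 [404.4, 186.6, 12.7, 46.5] 410.6 209.5 [207. 204. 208.]
post 0.66 [345.7, 104.8, 29.1, 32.6] 360.5 120.4 [91. 90. 91.]
```

Run:
```python
import cv2
a=cv2.imread("pics/top0.png")[85:305,140:500]; cv2.imwrite("pics/topc.png",cv2.resize(a,None,fx=2.2,fy=2.2,interpolation=cv2.INTER_CUBIC))
a=cv2.imread("pics/scene0.png")[90:390,100:500]; cv2.imwrite("pics/scenec.png",cv2.resize(a,None,fx=2,fy=2,interpolation=cv2.INTER_CUBIC))
```

```text
(no output)
```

View pics/topc.png

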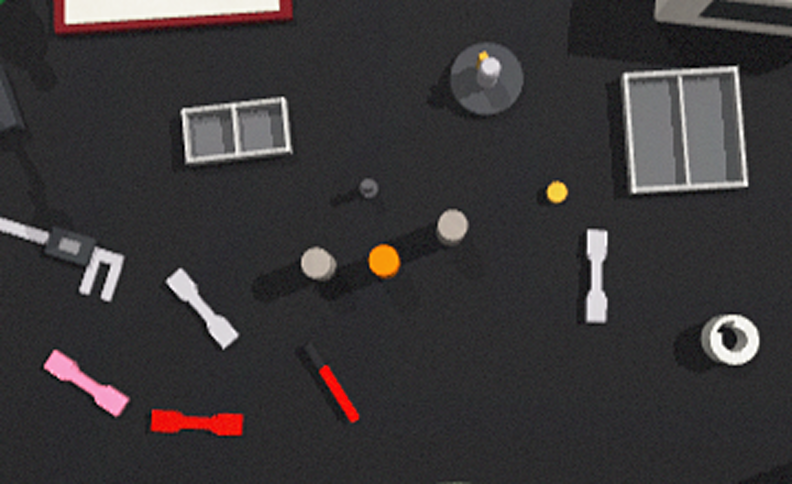

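View pics/scenec.png

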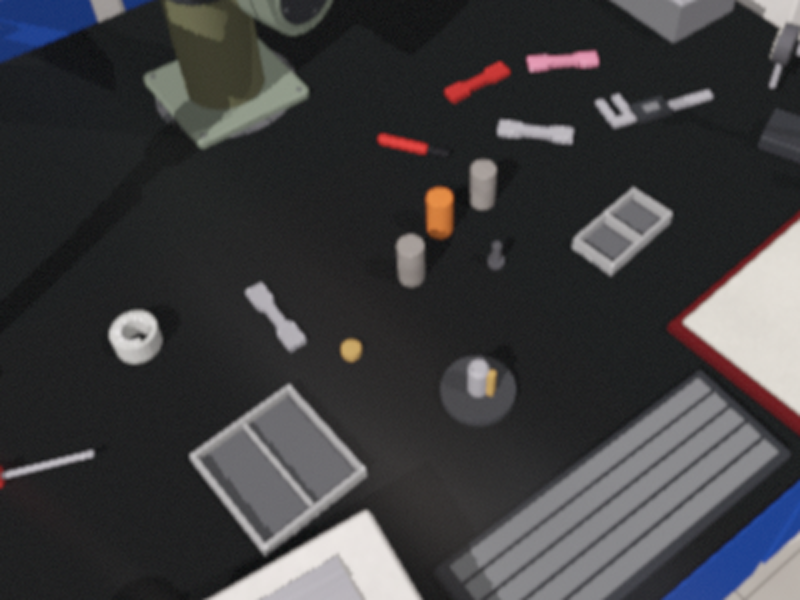

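The top picture (full frame) shows these candidates:
- **Dumb-bells:** grey ones at (232,224) and (410,211). The pink one at (178,258) and the red one at (228,276) are look-alikes.
- **Cylinders:** grey ones at (284,204) and (345,187), with the orange look-alike at (314,203) between them.
- **Ring:** (472,238), with the round yellow knob at (393,172) as a distractor.
- **Fixed things:** bay tray (247,144), post (361,120) with its brass key up and to the left, long tray (450,143).

I choose the grey ones. Next I fit models to the silhouettes in both views.

```bash
cat > h.py <<'E'
import numpy as np,cv2
from scipy.optimize import minimize
from rig import get_obs, optics, order, masks_of
S=8
def proj(p,P):
    c=np.atleast_2d(P)@p["world_to_cam"][:3,:3].T+p["world_to_cam"][:3,3]
    return np.c_[p["fx"]*c[:,0]/c[:,2]+p["cx"],p["fy"]*c[:,1]/c[:,2]+p["cy"]]
def ray(p,u,v,z):
    R=p["world_to_cam"][:3,:3];o=-R.T@p["world_to_cam"][:3,3]
    d=R.T@np.array([(u-p["cx"])/p["fx"],(v-p["cy"])/p["fy"],1]);return (o+d*(z-o[2])/d[2])[:2]
def circ(r,n=48):
    a=np.arange(n)*2*np.pi/n;return np.c_[r*np.cos(a),r*np.sin(a)]
def box(a,b):return np.array([[a,b],[-a,b],[-a,-b],[a,-b]])/2
DB=np.array([[55,12],[25,12],[25,6],[-25,6],[-25,12],[-55,12],[-55,-12],[-25,-12],[-25,-6],[25,-6],[25,-12],[55,-12]])/1e3
M=dict(dumbbell=(DB,.010),cylinder=(circ(.0175),.065),ring=(circ(.028),.030),long_tray=(box(.146,.138),.016),bay_tray=(box(.066,.128),.020),post=(circ(.045),.012))
def sil(p,thing,x,off):
    poly,h=M[thing];c,s=np.cos(x[3]),np.sin(x[3])
    q=poly@np.array([[c,s],[-s,c]])+x[:2]
    a=(proj(p,np.c_[q,np.full(len(q),x[2])])-off+.5)*S; b=(proj(p,np.c_[q,np.full(len(q),x[2]+h)])-off+.5)*S
    im=np.zeros(off_sz(),np.uint8)
    f=lambda z:cv2.fillPoly(im,[np.round(z).astype(np.int32)],1)
    f(a);f(b)
    for i in range(len(q)):
        j=(i+1)%len(q);f(np.array([a[i],a[j],b[j],b[i]]))
    return im
W=130
def off_sz():return (W*S,W*S)
def target(p,thing,x0,thr,dark=None):
    h=M[thing][1];c=proj(p,[x0[0],x0[1],x0[2]+h/2])[0];off=np.round(c).astype(int)-W//2
    g=p["pixels"].max(2).astype(np.float32)
    big=cv2.warpAffine(g,np.float32([[S,0,(-off[0]+.5)*S-.5],[0,S,(-off[1]+.5)*S-.5]]),(W*S,W*S),flags=cv2.INTER_LINEAR)
    m=(big>thr).astype(np.uint8)
    n,l=cv2.connectedComponents(m);near=cv2.dilate(sil(p,thing,x0,off),np.ones((25,25),np.uint8))
    m&=near
    if thing!="dumbbell":
        cs=cv2.findContours(m,cv2.RETR_EXTERNAL,cv2.CHAIN_APPROX_NONE)[0];k=max(cs,key=cv2.contourArea);m[:]=0
        cv2.fillPoly(m,[cv2.convexHull(k)],1)
    return off,m
def fit(ps,thing,x0,thr,free=(0,1,2,3)):
    x0=np.array(x0,float);T=[target(p,thing,x0,thr) for p in ps];sc=np.array([.004,.004,.004,.06])
    def full(v):
        x=x0.copy()
        for k,i in enumerate(free):x[i]+=v[k]*sc[i]
        return x
    def cost(v):
        x=full(v);r=0
        for p,(o,m) in zip(ps,T):
            s=sil(p,thing,x,o);r+=1-(s&m).sum()/(s|m).sum()
        return r/len(ps)
    n=len(free);sim=np.vstack([np.zeros(n)-.4]+[np.eye(n)[i]*1.5-.4 for i in range(n)])
    r=minimize(cost,np.zeros(n),method="Nelder-Mead",options=dict(initial_simplex=sim,xatol=.01,fatol=1e-4,maxiter=150))
    return full(r.x),r.fun
E
cat > m1.py <<'E'
from h import *
s=optics.read_camera("scene");t=optics.read_camera("top")
np.save("pair.npy",[s,t],allow_pickle=True)
for nm,th,u,v,z,yaw,thr in [("db1","dumbbell",232,224.5,.005,0.9,100),("db2","dumbbell",410.5,211,.005,0,100),("cyl1","cylinder",284,204,.03,0,70),("cyl2","cylinder",345.2,187.5,.03,0,70),("ring","ring",471.6,238.2,.015,0,90),("long","long_tray",450.5,143.3,.008,0,70),("bay","bay_tray",247,144,.01,0.05,70),("post","post",360.5,120.4,.006,0,55)]:
    xy=ray(t,u,v,z)
    if nm=="db1":
        r=min((fit([t],th,[*xy,0,y],thr,(0,1,3)) for y in (.7,-.7)),key=lambda r:r[1]);yaw=r[0][3]
    if th in("cylinder","ring","post"):f,f2=(0,1,2),(0,1)
    else:f,f2=(0,1,2,3),(0,1,3)
    x0=[*xy,0,yaw]
    x,c=fit([s,t],th,x0,thr,f);x0=x.copy();x0[2]=0
    a,ca=fit([s,t],th,x0,thr,f2);b,cb=fit([t],th,x0,thr,f2);d,cd=fit([s],th,x0,thr,f2)
    print(nm,"free",x.round(4),round(c,3),"z0",a.round(4),round(ca,3),"top",b.round(4),round(cb,3),"scene",d.round(4),round(cd,3))
E
python3 m1.py
```

```text
db1 free [0.3729 0.3157 0.0008 0.7428] 0.118 z0 [0.373  0.3161 0.     0.7528] 0.116 top [0.373  0.3161 0.     0.753 ] 0.075 scene [0.3729 0.3172 0.     0.763 ] 0.156
db2 free [ 0.4251 -0.1635  0.0031  0.0022] 0.106 z0 [ 0.424  -0.1637  0.      0.0009] 0.138 top [ 0.4249 -0.1647  0.      0.0053] 0.088 scene [ 0.4236 -0.1618  0.     -0.0026] 0.11
cyl1 free [0.4294 0.1703 0.0036 0.    ] 0.064 z0 [0.4289 0.1708 0.     0.    ] 0.073 top [0.4294 0.1707 0.     0.    ] 0.053 scene [0.4269 0.1724 0.     0.    ] 0.081
cyl2 free [0.4763 0.0132 0.0037 0.    ] 0.057 z0 [0.4766 0.0131 0.     0.    ] 0.075 top [0.4768 0.0129 0.     0.    ] 0.042 scene [0.4741 0.0145 0.     0.    ] 0.084
ring free [ 0.3529 -0.3192  0.0028  0.    ] 0.076 z0 [ 0.3529 -0.3199  0.      0.    ] 0.082 top [ 0.3529 -0.3202  0.      0.    ] 0.053 scene [ 0.3536 -0.3196  0.      0.    ] 0.106
long free [ 0.6051 -0.2672  0.0038  0.0623] 0.035 z0 [ 0.6048 -0.2676  0.      0.074 ] 0.05 top [ 0.6061 -0.2681  0.      0.0808] 0.036 scene [ 0.6063 -0.2665  0.      0.0691] 0.063
bay free [0.5932 0.2795 0.0054 0.1112] 0.072 z0 [0.5931 0.2812 0.     0.1177] 0.087 top [0.5929 0.2802 0.     0.1233] 0.066 scene [0.593  0.28   0.     0.1253] 0.108
post free [ 0.6655 -0.027   0.0032  0.    ] 0.025 z0 [ 0.6661 -0.0269  0.      0.    ] 0.044 top [ 0.6665 -0.0274  0.      0.    ] 0.015 scene [ 0.6643 -0.0252  0.      0.    ] 0.029
```

Run:
```python
import cv2,numpy as np
T=cv2.imread("pics/top0.png");s=cv2.imread("pics/scene0.png")
f=lambda a,x,y,r:cv2.resize(a[y-r:y+r,x-r:x+r],(300,300),interpolation=cv2.INTER_CUBIC)
cv2.imwrite("pics/rp.png",np.vstack([np.hstack([f(T,472,238,20),f(s,167,257,20)]),np.hstack([f(T,360,121,22),f(s,340,283,25)])]))
```

```text
(no output)
```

View pics/rp.png

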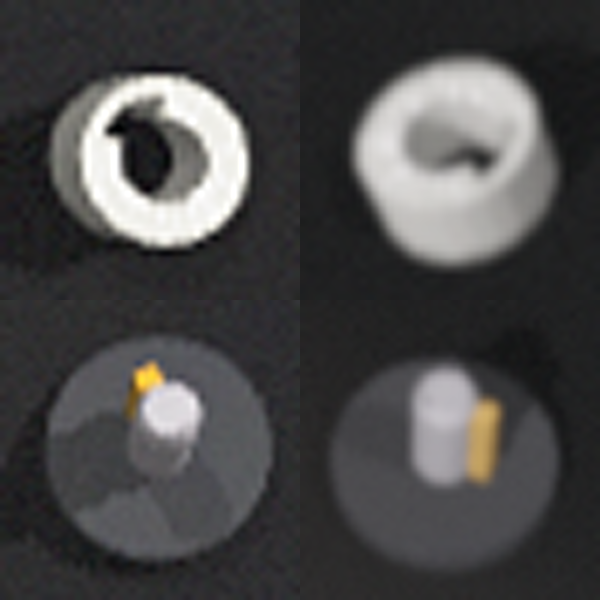

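The crops show the ring's notch up and to the left in the top view (crop pixel 135,112). The brass key is also up and to the left of the shaft (148,378), and right of it in the scene view (485,440). Next I fit both yaws.

```bash
cat > yaw.py <<'E'
from h import *
import sys
def notch(t,c,z,ry=None):
    # white top face versus bore+notch, fit x,y,yaw
    off=np.round(proj(t,[*c,z])[0]).astype(int)-15;s=16
    g=t["pixels"].min(2).astype(np.float32)
    big=cv2.warpAffine(g,np.float32([[s,0,(-off[0]+.5)*s-.5],[0,s,(-off[1]+.5)*s-.5]]),(30*s,30*s),flags=cv2.INTER_LINEAR)
    m=(big>190).astype(np.uint8)
    def model(x):
        cc,ss=np.cos(x[2]),np.sin(x[2]);R=np.array([[cc,ss],[-ss,cc]]);im=np.zeros_like(m)
        f=lambda P,v:cv2.fillPoly(im,[np.round((proj(t,np.c_[P@R+x[:2],np.full(len(P),z)])-off+.5)*s).astype(np.int32)],v)
        f(circ(.028),1);f(circ(.015),0);f(np.array([[.005,.008],[.0225,.008],[.0225,-.008],[.005,-.008]]),0);return im
    best=None
    for y in np.radians(np.arange(0,360,15)):
        x=np.array([*c,y]);k=model(x);v=(k&m).sum()/(k|m).sum()
        if best is None or v>best[0]:best=(v,x)
    x0=best[1];sc=np.array([.002,.002,.12])
    r=minimize(lambda v:1-(lambda k:(k&m).sum()/(k|m).sum())(model(x0+v*sc)),np.zeros(3),method="Nelder-Mead",options=dict(initial_simplex=np.vstack([np.zeros(3),np.eye(3)])*1.5-.4))
    return x0+r.x*sc,r.fun
def brass(p):
    hsv=cv2.cvtColor(p["pixels"],cv2.COLOR_RGB2HSV);m=(hsv[...,1]>110)&(hsv[...,2]>90)&(hsv[...,0]>12)&(hsv[...,0]<32)
    k=np.zeros(m.shape,bool);u,v=proj(p,[.666,-.0265,.03])[0].astype(int);k[v-25:v+25,u-25:u+25]=1;return m&k
if __name__=="__main__":
    s,t=np.load("pair.npy",allow_pickle=True)
    print(notch(t,[.3535,-.3198],.030))
    for p,c in((s,(.6643,-.0252)),(t,(.6665,-.0274))):
        m=brass(p);ys,xs=np.nonzero(m);print(m.sum(),xs.mean(),ys.mean())
        for a in range(0,100,10):
            r=np.radians(a);d=np.array([np.cos(r),np.sin(r)]);n=np.array([-d[1],d[0]])
            P=[[*(np.array(c)+d*rr+n*w),z] for rr in(.0125,.02) for w in(-.0045,.0045) for z in(.012,.053)]
            q=proj(p,P);print(a,q.mean(0).round(1),end=" ")
            h=cv2.convexHull(np.float32(q));im=np.zeros((400*8,640*8),np.uint8);cv2.fillPoly(im,[np.round((h+.5)*8).astype(np.int32)],1)
            sh=np.array([np.cos(1),0]);# shaft occlusion ignored
            b=cv2.resize(m.astype(np.uint8),None,fx=8,fy=8,interpolation=0);print(round((im&b).sum()/(im|b).sum(),3))
E
python3 yaw.py
```

```text
(array([ 0.35220935, -0.31908804,  0.71402927]), np.float64(0.0862109030069248))
44 345.5 281.0
0 [342.9 283.4] 0.245
10 [343.8 282.7] 0.41
20 [344.5 281.9] 0.599
30 [345.1 280.9] 0.758
40 [345.4 279.9] 0.777
50 [345.5 278.9] 0.634
60 [345.4 277.8] 0.554
70 [345.1 276.8] 0.427
80 [344.6 275.9] 0.288
90 [344. 275.] 0.174
19 358.57894736842104 110.73684210526316
0 [361.8 111. ] 0.072
10 [360.8 111.1] 0.184
20 [359.7 111.3] 0.324
30 [358.7 111.7] 0.523
40 [357.9 112.3] 0.441
50 [357.1 113. ] 0.33
60 [356.5 113.9] 0.232
70 [356.  114.8] 0.159
80 [355.7 115.8] 0.1
90 [355.6 116.9] 0.063
```

```bash
cat > plan.py <<'E'
# usage: plan.py x,y,z,closingdeg ...   (world m; closing-line angle in deg, mod 180)
from h import *
from scipy.spatial.transform import Rotation as Ro
import sys
o=get_obs();R=Ro.from_rotvec(o["tool_rot"]).as_matrix();p=o["position"];q1,q6=o["q"][0],o["q"][5]
yaw=np.degrees(np.arctan2(R[1,1],R[0,1]))
print("t",round(o["t"],2),"p",p.round(4),"close",round(yaw,2),"tilt",R[:2,2].round(4),"q1,q6",round(q1,2),round(q6,2),"open",round(o["opening"],4),"F",o["contact_force"].round(1),"ff",round(float(o["finger_force"]),1))
for a in sys.argv[1:]:
    x,y,z,c=map(float,a.split(","));w=np.array([x,y,z])
    base=(yaw-c+90)%180-90   # turn about tool z (down) = minus world yaw
    n1=np.arctan2(y,x);opts=[(abs(q6+np.radians(b)+n1-q1),b,q6+np.radians(b)+n1-q1) for b in(base,base-180,base+180)]
    k,b,n6=min(opts)
    a=np.radians(-b);off=R.T@(w-p)*100
    print("offset",off.round(2).tolist(),"turn",round(b,1),"q6->",round(n6,2))
    R=Ro.from_euler("z",a).as_matrix()@R;p=w;yaw-=b;q1,q6=n1,n6
E
python3 - <<'E'
from h import *
s,t=np.load("pair.npy",allow_pickle=True)
k=ray(t,359.7,110.4,.053);print(k,np.degrees(np.arctan2(k[1]+.0274,k[0]-.6665)))
E
python3 plan.py .3525,-.3193,.12,131 .3525,-.3193,.002,131
```

```text
[ 0.67745475 -0.02018732] 33.361166468593176
t 0.8 p [ 0.228  -0.5279  0.2313] close -66.63 tilt [ 0.     -0.0001] q1,q6 -1.31 -0.15 open 0.0855 F [0.4 0.2 1.2] ff 0.0
offset [19.7, -14.21, 11.13] turn -17.6 q6-> 0.12
offset [-0.0, -0.0, 11.8] turn 0.0 q6-> 0.12
```

{"api": "arm_command", "payload": {
  "offset": [
    [4, -3, 2],
    [8, -6, 5],
    [12, -9, 8],
    [16, -12, 10],
    [19.7, -14.2, 11.1],
    [19.7, -14.2, 11.1],
    [19.7, -14.2, 11.1],
    [19.7, -14.2, 11.1],
    [19.7, -14.2, 11.1],
    [19.7, -14.2, 11.1]
  ],
  "turn": [-5, -10, -15, -17.6, -17.6, -17.6, -17.6, -17.6, -17.6, -17.6],
  "jaw": 0,
  "force": 40
}}

```text
t: 1.8
position: [0.3524, -0.321, 0.121]
tool_rot: [2.942, 1.096, 0.001]
contact_force: [0.4, -0.6, -0.4]
opening: 0.0852
finger_force: 0.0
```

```bash
python3 plan.py .3525,-.3193,.002,131
```

```text
t 1.8 p [ 0.3524 -0.321   0.121 ] close -49.14 tilt [ 0.0009 -0.0016] q1,q6 -0.92 -0.06 open 0.0852 F [ 0.4 -0.6 -0.4] ff 0.0
offset [0.12, -0.14, 11.9] turn -0.1 q6-> 0.12
```

{"api": "arm_command", "payload": {
  "offset": [
    [0.1, -0.1, 3],
    [0.1, -0.1, 6],
    [0.1, -0.1, 8.5],
    [0.1, -0.1, 10.5],
    [0.1, -0.1, 11.5],
    [0.1, -0.1, 11.9],
    [0.1, -0.1, 11.9],
    [0.1, -0.1, 11.9],
    [0.1, -0.1, 11.9],
    [0.1, -0.1, 11.9]
  ],
  "turn": [0, 0, 0, 0, 0, 0, 0, 0, 0, 0]
}}

```text
t: 2.8
position: [0.3532, -0.3186, 0.0022]
tool_rot: [2.941, 1.099, 0.001]
contact_force: [-0.8, -0.0, 0.1]
opening: 0.0854
finger_force: 0.0
```

{"api": "arm_command", "payload": {
  "offset": [
    [0, 0, 0],
    [0, 0, 0],
    [0, 0, 0],
    [0, 0, 0],
    [0, 0, 0],
    [0, 0, 0],
    [0, 0, 0],
    [0, 0, 0],
    [0, 0, 0],
    [0, 0, 0]
  ],
  "turn": [0, 0, 0, 0, 0, 0, 0, 0, 0, 0],
  "jaw": 1,
  "force": 40
}}

```text
t: 3.8
position: [0.3529, -0.3182, 0.0019]
tool_rot: [2.942, 1.099, 0.0]
contact_force: [-0.7, 1.1, 5.5]
opening: 0.0552
finger_force: 42.4
```

```bash
python3 plan.py .3525,-.3193,.16,131 .666,-.0265,.12,123.4 .666,-.0265,.068,123.4
```

```text
t 3.8 p [ 0.3529 -0.3182  0.0019] close -49.03 tilt [ 0.0004 -0.0004] q1,q6 -0.92 -0.06 open 0.0552 F [-0.7  1.1  5.5] ff 42.4
offset [-0.1, 0.06, -15.81] turn -0.0 q6-> 0.12
offset [42.87, -1.53, 4.0] turn 7.6 q6-> 0.95
offset [0.0, -0.0, 5.2] turn 0.0 q6-> 0.95
```

{"api": "arm_command", "payload": {
  "offset": [
    [0, 0, -2],
    [0, 0, -5],
    [0, 0, -9],
    [0, 0, -13],
    [0, 0, -15.8],
    [0, 0, -15.8],
    [0, 0, -15.8],
    [0, 0, -15.8],
    [0, 0, -15.8],
    [0, 0, -15.8]
  ],
  "turn": [0, 0, 0, 0, 0, 0, 0, 0, 0, 0]
}}

```text
t: 4.8
position: [0.3519, -0.317, 0.1575]
tool_rot: [-2.94, -1.098, 0.002]
contact_force: [-0.3, 0.5, -1.1]
opening: 0.0551
finger_force: 43.4
```

{"api": "arm_command", "payload": {
  "offset": [
    [4, 0, 0],
    [8, 0, 0],
    [13, -0.5, 0],
    [18, -0.5, 1],
    [23, -1, 1],
    [28, -1, 2],
    [33, -1, 3],
    [38, -1.5, 4],
    [42, -1.5, 4],
    [42.8, -1.5, 4]
  ],
  "turn": [0, 2, 4, 6, 7.6, 7.6, 7.6, 7.6, 7.6, 7.6]
}}

```text
t: 5.8
position: [0.6682, -0.0218, 0.1172]
tool_rot: [-3.006, -0.908, -0.0]
contact_force: [-0.2, -0.4, -2.0]
opening: 0.0549
finger_force: 43.3
```

```bash
python3 - <<'E'
from h import *
ps={}
out=[]
for n in("scene","top"):
    p=optics.read_camera(n);u,v=proj(p,[.666,-.0265,.09])[0].astype(int)
    out.append(cv2.resize(p["pixels"][v-30:v+30,u-30:u+30,::-1],(400,400),interpolation=cv2.INTER_CUBIC))
cv2.imwrite("pics/ringheld.png",np.hstack(out))
E
python3 plan.py .666,-.0265,.12,123.4 .666,-.0265,.068,123.4
```

```text
t 5.9 p [ 0.6663 -0.0246  0.1177] close -56.48 tilt [-0.0018  0.0001] q1,q6 -0.17 0.82 open 0.0551 F [-0.9 -0.3 -2. ] ff 43.3
offset [-0.13, 0.15, -0.23] turn 0.1 q6-> 0.95
offset [0.01, 0.01, 5.2] turn 0.0 q6-> 0.95
```

View pics/ringheld.png

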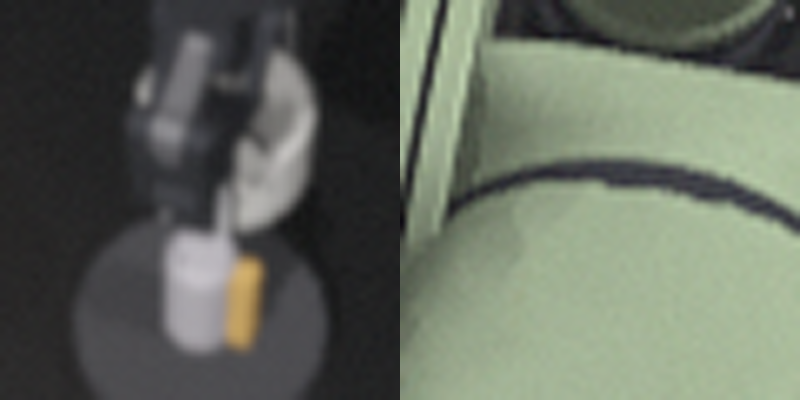

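The scene crop shows the ring in the fingers spanning crop x 135–318, with the shaft below it at (200,260). The top view is blocked by the arm. Next I compare the ring's outline with its prediction at the TCP.

```bash
cat > held.py <<'E'
from h import *
p=optics.read_camera("scene");P=get_obs()["position"]
u,v=proj(p,[.666,-.0265,.09])[0].astype(int)
c=cv2.resize(p["pixels"][v-30:v+30,u-30:u+30,::-1],(600,600),interpolation=cv2.INTER_CUBIC)
for dz,col in((-.002,(0,255,0)),(.028,(0,0,255))):
    for r in (.028,.015):
        q=proj(p,np.c_[circ(r)+P[:2],np.full(48,P[2]+dz)]);q=(q-[u-30,v-30]+.5)*10
        cv2.polylines(c,[np.round(q).astype(np.int32)],True,col,1)
for r,z in((.045,.012),(.0125,.053),(.0125,.012)):
    q=(proj(p,np.c_[circ(r)+[.666,-.0265],np.full(48,z)])-[u-30,v-30]+.5)*10
    cv2.polylines(c,[np.round(q).astype(np.int32)],True,(255,255,0),1)
cv2.imwrite("pics/held2.png",c)
E
python3 held.py; python3 plan.py .666,-.0265,.12,123.4 .666,-.0265,.068,123.4
```

```text
t 5.95 p [ 0.6654 -0.0258  0.118 ] close -56.57 tilt [-0.0025 -0.0002] q1,q6 -0.17 0.82 open 0.0552 F [-0.7 -0.7 -1.8] ff 43.3
offset [0.01, 0.09, -0.2] turn 0.0 q6-> 0.95
offset [0.01, 0.01, 5.2] turn 0.0 q6-> 0.95
```

View pics/held2.png

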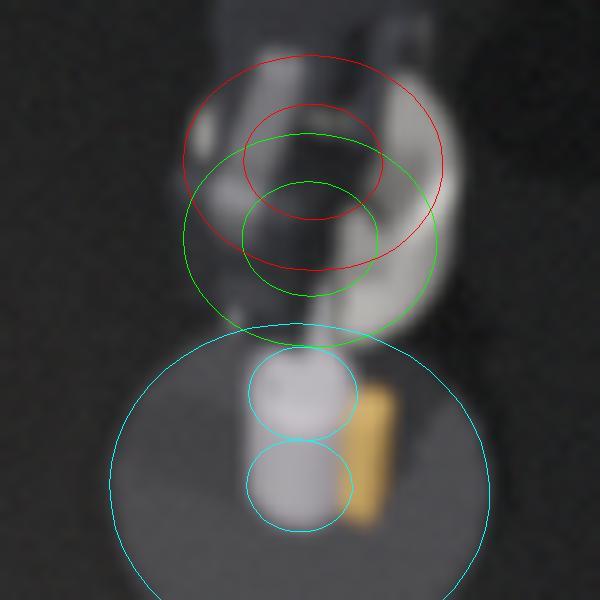

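{"api": "arm_command", "payload": {
  "offset": [
    [0, 0.1, 1],
    [0, 0.1, 2],
    [0, 0.1, 3],
    [0, 0.1, 4],
    [0, 0.1, 4.4],
    [0, 0.1, 4.4],
    [0, 0.1, 4.4],
    [0, 0.1, 4.4],
    [0, 0.1, 4.4],
    [0, 0.1, 4.4]
  ],
  "turn": [0, 0, 0, 0, 0, 0, 0, 0, 0, 0]
}}

```text
t: 6.95
position: [0.6669, -0.0268, 0.0758]
tool_rot: [3.009, 0.902, 0.001]
contact_force: [-0.5, -0.6, -2.4]
opening: 0.055
finger_force: 43.3
```

```bash
python3 plan.py; python3 held.py;  python3 plan.py .666,-.0265,.060,123.4 .666,-.0265,.056,123.4
```

```text
t 6.95 p [ 0.6669 -0.0268  0.0758] close -56.63 tilt [ 0.0009 -0.0002] q1,q6 -0.17 0.82 open 0.055 F [-0.5 -0.6 -2.4] ff 43.3
t 7.0 p [ 0.6669 -0.0269  0.0757] close -56.63 tilt [ 0.0008 -0.0001] q1,q6 -0.17 0.82 open 0.055 F [-0.1 -0.1 -1.8] ff 43.3
offset [-0.05, -0.08, 1.57] turn -0.0 q6-> 0.95
offset [-0.0, -0.0, 0.4] turn 0.0 q6-> 0.95
```

View pics/held2.png

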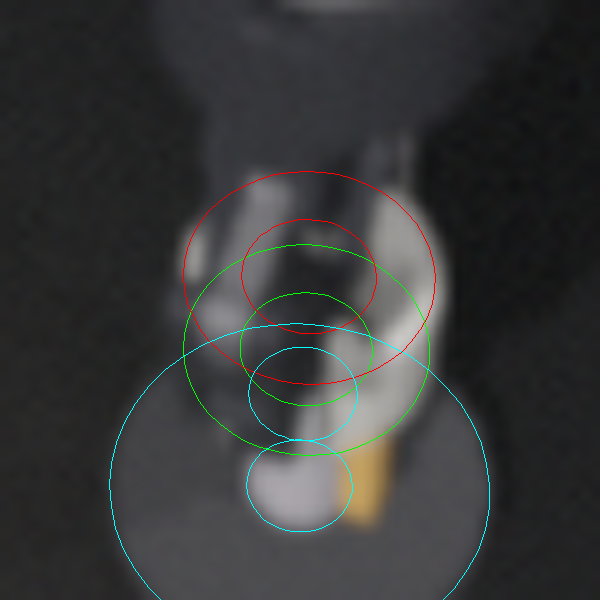

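The ring outline now matches its prediction to within about 1 mm and sits over the shaft (300,400). Next I lower slowly, watching the force.

{"api": "arm_command", "payload": {
  "offset": [
    [-0.1, -0.1, 0.4],
    [-0.1, -0.1, 0.8],
    [-0.1, -0.1, 1.2],
    [-0.1, -0.1, 1.4],
    [-0.1, -0.1, 1.6],
    [-0.1, -0.1, 1.8],
    [-0.1, -0.1, 2.0],
    [-0.1, -0.1, 2.2],
    [-0.1, -0.1, 2.4],
    [-0.1, -0.1, 2.5]
  ],
  "turn": [0, 0, 0, 0, 0, 0, 0, 0, 0, 0]
}}

```text
t: 8.0
position: [0.665, -0.0266, 0.05]
tool_rot: [-3.009, -0.902, 0.0]
contact_force: [0.8, 0.3, -1.3]
opening: 0.0548
finger_force: 43.3
```

{"api": "arm_command", "payload": {
  "offset": [
    [0, 0, 0.3],
    [0, 0, 0.6],
    [0, 0, 0.9],
    [0, 0, 1.2],
    [0, 0, 1.5],
    [0, 0, 1.8],
    [0, 0, 2.1],
    [0, 0, 2.4],
    [0, 0, 2.7],
    [0, 0, 2.8]
  ],
  "turn": [0, 0, 0, 0, 0, 0, 0, 0, 0, 0]
}}

```text
t: 9.0
position: [0.6648, -0.0265, 0.0217]
tool_rot: [-3.009, -0.902, 0.001]
contact_force: [0.9, 0.6, -2.6]
opening: 0.0555
finger_force: 43.3
```

{"api": "arm_command", "payload": {
  "offset": [
    [0, 0, 0.1],
    [0, 0, 0.2],
    [0, 0, 0.3],
    [0, 0, 0.4],
    [0, 0, 0.5],
    [0, 0, 0.6],
    [0, 0, 0.65],
    [0, 0, 0.7],
    [0, 0, 0.75],
    [0, 0, 0.75]
  ],
  "turn": [0, 0, 0, 0, 0, 0, 0, 0, 0, 0]
}}

```text
t: 10.0
position: [0.6651, -0.0266, 0.0147]
tool_rot: [-3.009, -0.902, 0.0]
contact_force: [0.1, 0.1, -1.7]
opening: 0.0551
finger_force: 43.3
```

{"api": "arm_command", "payload": {
  "offset": [
    [0, 0, 0],
    [0, 0, 0],
    [0, 0, 0],
    [0, 0, 0],
    [0, 0, 0],
    [0, 0, 0],
    [0, 0, -1],
    [0, 0, -4],
    [0, 0, -8],
    [0, 0, -12]
  ],
  "turn": [0, 0, 0, 0, 0, 0, 0, 0, 0, 0],
  "jaw": 0
}}

```text
t: 11.0
position: [0.6647, -0.0265, 0.1361]
tool_rot: [-3.009, -0.902, 0.001]
contact_force: [0.7, -0.0, -0.4]
opening: 0.0854
finger_force: 0.0
```

```bash
python3 plan.py .4245,-.1637,.13,90.1 .4245,-.1637,.002,90.1
```

```text
t 11.0 p [ 0.6647 -0.0265  0.1361] close -56.64 tilt [-0.001   0.0002] q1,q6 -0.17 0.82 open 0.0854 F [ 0.7 -0.  -0.4] ff 0.0
offset [-27.61, -1.75, 0.63] turn 33.3 q6-> 1.2
offset [0.01, 0.01, 12.8] turn 0.0 q6-> 1.2
```

{"api": "arm_command", "payload": {
  "offset": [
    [-3, 0, -2],
    [-7, 0, -1],
    [-11, -0.5, 0],
    [-15, -1, 0.6],
    [-19, -1.5, 0.6],
    [-23, -1.7, 0.6],
    [-26, -1.7, 0.6],
    [-27.6, -1.7, 0.6],
    [-27.6, -1.7, 0.6],
    [-27.6, -1.7, 0.6]
  ],
  "turn": [0, 5, 10, 15, 20, 26, 33.3, 33.3, 33.3, 33.3],
  "jaw": 0.5
}}

```text
t: 12.0
position: [0.4259, -0.1645, 0.1296]
tool_rot: [3.141, 0.0, 0.003]
contact_force: [0.8, 0.7, -0.2]
opening: 0.0429
finger_force: 0.0
```

```bash
python3 m1.py | grep db2; python3 plan.py .4245,-.1637,.002,90.1
python3 - <<'E'
from h import *
t=optics.read_camera("top");print([ (m["p"],m["extent"]) for m in masks_of(t,"ring")])
cv2.imwrite("pics/post1.png",cv2.resize(t["pixels"][95:145,335:385,::-1],(400,400),interpolation=cv2.INTER_CUBIC))
E
```

```text
db2 free [ 0.4256 -0.1633  0.0032 -0.0032] 0.241 z0 [ 0.4247 -0.163   0.     -0.0047] 0.259 top [ 0.4264 -0.1645  0.     -0.0072] 0.36 scene [ 0.424  -0.1623  0.      0.0033] 0.108
t 12.1 p [ 0.4263 -0.1641  0.1293] close -89.9 tilt [ 0.0013 -0.0004] q1,q6 -0.56 1.01 open 0.0428 F [-0.4  0.5 -0.1] ff 0.0
offset [-0.2, -0.04, 12.73] turn 0.0 q6-> 1.2
[(0.69, [352.0, 106.2, 19.4, 25.1])]Traceback (most recent call last):
  File "m1.py", line 11, in <module>
    x,c=fit([s,t],th,x0,thr,f);x0=x.copy();x0[2]=0
        ~~~^^^^^^^^^^^^^^^^^^^
  File "h.py", line 40, in fit
    x0=np.array(x0,float);T=[target(p,thing,x0,thr) for p in ps];sc=np.array([.004,.004,.004,.06])
                             ~~~~~~^^^^^^^^^^^^^^^^
  File "h.py", line 36, in target
    cs=cv2.findContours(m,cv2.RETR_EXTERNAL,cv2.CHAIN_APPROX_NONE)[0];k=max(cs,key=cv2.contourArea);m[:]=0
                                                                        ~~~^^^^^^^^^^^^^^^^^^^^^^^^
ValueError: max() iterable argument is empty
```

View pics/post1.png

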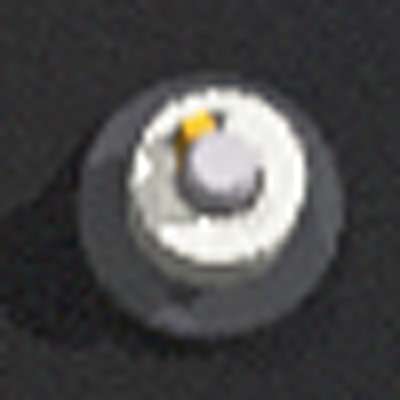

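The ring sits on the base around the shaft, with the brass key in its notch (crop 198,125). Next is dumb-bell b.

{"api": "arm_command", "payload": {
  "offset": [
    [-0.2, 0, 3],
    [-0.2, 0, 6],
    [-0.2, 0, 8.5],
    [-0.2, 0, 10.5],
    [-0.2, 0, 12],
    [-0.2, 0, 12.6],
    [-0.2, 0, 12.6],
    [-0.2, 0, 12.6],
    [-0.2, 0, 12.6],
    [-0.2, 0, 12.6]
  ],
  "turn": [0, 0, 0, 0, 0, 0, 0, 0, 0, 0]
}}

```text
t: 13.2
position: [0.4241, -0.1646, 0.0037]
tool_rot: [3.141, 0.002, 0.003]
contact_force: [-0.0, 0.4, -0.5]
opening: 0.0429
finger_force: 0.0
```

{"api": "arm_command", "payload": {
  "offset": [
    [0, 0, 0],
    [0, 0, 0],
    [0, 0, 0],
    [0, 0, 0],
    [0, 0, 0],
    [0, 0, 0],
    [0, 0, 0],
    [0, 0, 0],
    [0, 0, 0],
    [0, 0, 0]
  ],
  "turn": [0, 0, 0, 0, 0, 0, 0, 0, 0, 0],
  "jaw": 1
}}

```text
t: 14.2
position: [0.4237, -0.1644, 0.0033]
tool_rot: [3.141, 0.002, 0.001]
contact_force: [-1.4, 0.3, 5.2]
opening: 0.0104
finger_force: 41.6
```

```bash
python3 - <<'E'
import numpy as np
for n,c,yaw,l in(("long",[.6055,-.2673],.073,.033),("bay",[.593,.2803],.12,.031)):
    for s in(1,-1):print(n,s,np.array(c)+s*l*np.array([-np.sin(yaw),np.cos(yaw)]))
E
python3 plan.py .4245,-.1637,.12,90.1 .603,-.2344,.12,94.3 .603,-.2344,.009,94.3
```

```text
long 1 [ 0.60309314 -0.23438789]
long -1 [ 0.60790686 -0.30021211]
bay 1 [0.58928892 0.31107707]
bay -1 [0.59671108 0.24952293]
t 14.2 p [ 0.4237 -0.1644  0.0033] close -89.94 tilt [ 0.0006 -0.0004] q1,q6 -0.56 1.01 open 0.0104 F [-1.4  0.3  5.2] ff 41.6
offset [0.09, -0.07, -11.67] turn -0.0 q6-> 1.2
offset [17.84, 7.1, 0.01] turn -4.2 q6-> 1.13
offset [-0.01, -0.0, 11.1] turn 0.0 q6-> 1.13
```

{"api": "arm_command", "payload": {
  "offset": [
    [0, 0, -2],
    [0, 0, -5],
    [0, 0, -9],
    [0, 0, -11.7],
    [3, 1, -11.7],
    [7, 3, -11.7],
    [11, 4, -11.7],
    [15, 6, -11.7],
    [17.9, 7.0, -11.7],
    [17.9, 7.0, -11.7]
  ],
  "turn": [0, 0, 0, 0, 0, -1, -2, -4.2, -4.2, -4.2]
}}

```text
t: 15.2
position: [0.6053, -0.2354, 0.1186]
tool_rot: [3.139, 0.117, 0.003]
contact_force: [0.0, 0.9, -1.7]
opening: 0.0106
finger_force: 40.7
```

```bash
python3 plan.py .603,-.2344,.009,94.3
```

```text
t 15.2 p [ 0.6053 -0.2354  0.1186] close -85.73 tilt [ 0.0017 -0.0007] q1,q6 -0.5 0.99 open 0.0106 F [ 0.   0.9 -1.7] ff 40.7
offset [-0.24, -0.12, 10.95] turn -0.0 q6-> 1.12
```

{"api": "arm_command", "payload": {
  "offset": [
    [-0.2, -0.1, 2],
    [-0.2, -0.1, 4],
    [-0.2, -0.1, 6],
    [-0.2, -0.1, 8],
    [-0.2, -0.1, 9.5],
    [-0.2, -0.1, 10.2],
    [-0.2, -0.1, 10.7],
    [-0.2, -0.1, 10.9],
    [-0.2, -0.1, 10.9],
    [-0.2, -0.1, 10.9]
  ],
  "turn": [0, 0, 0, 0, 0, 0, 0, 0, 0, 0]
}}

```text
t: 16.2
position: [0.6011, -0.2335, 0.0118]
tool_rot: [3.138, 0.117, 0.003]
contact_force: [-0.2, -0.9, -2.2]
opening: 0.0103
finger_force: 40.7
```

{"api": "arm_command", "payload": {
  "offset": [
    [0, 0, 0],
    [0, 0, 0],
    [0, 0, 0],
    [0, 0, 0],
    [0, 0, 0],
    [0, 0, -1],
    [0, 0, -4],
    [0, 0, -8],
    [0, 0, -12],
    [0, 0, -16]
  ],
  "turn": [0, 0, 0, 0, 0, 0, 0, 0, 0, 0],
  "jaw": 0.75
}}

```text
t: 17.2
position: [0.6002, -0.2331, 0.1731]
tool_rot: [3.139, 0.117, 0.001]
contact_force: [0.4, -1.0, -0.6]
opening: 0.0214
finger_force: 0.0
```

```bash
python3 plan.py .4764,.0133,.15,0 .4764,.0133,.028,0
```

```text
t 17.2 p [ 0.6002 -0.2331  0.1731] close -85.74 tilt [ 0.0005 -0.0002] q1,q6 -0.5 0.99 open 0.0214 F [ 0.4 -1.  -0.6] ff 0.0
offset [-10.52, -25.49, 2.3] turn -85.7 q6-> 0.03
offset [-0.01, -0.0, 12.2] turn 0.0 q6-> 0.03
```

{"api": "arm_command", "payload": {
  "offset": [
    [-1, -3, 0],
    [-2, -6, 1],
    [-4, -10, 2.3],
    [-6, -14, 2.3],
    [-7.5, -18, 2.3],
    [-9, -22, 2.3],
    [-10.5, -25.5, 2.3],
    [-10.5, -25.5, 2.3],
    [-10.5, -25.5, 2.3],
    [-10.5, -25.5, 2.3]
  ],
  "turn": [-8.5, -17, -25.5, -34, -42.5, -51, -59.5, -68, -76.5, -85],
  "jaw": 0
}}

```text
t: 18.2
position: [0.4767, 0.0139, 0.1488]
tool_rot: [2.227, 2.214, 0.001]
contact_force: [-0.3, -0.1, -0.6]
opening: 0.0853
finger_force: 0.0
```

```bash
python3 plan.py .4764,.0133,.028,0;python3 - <<'E'
from h import *
t=optics.read_camera("top");s=optics.read_camera("scene")
cv2.imwrite("pics/db2.png",cv2.resize(t["pixels"][105:180,405:495,::-1],None,fx=5,fy=5,interpolation=cv2.INTER_CUBIC))
for x in [fit([t],"dumbbell",[.603,-.2344,.004,.073],170,(0,1,3)),fit([s],"dumbbell",[.603,-.2344,.004,.073],150,(0,1,3))]:print(x[0].round(4),round(x[1],3))
E
```

```text
t 18.2 p [0.4767 0.0139 0.1488] close -0.32 tilt [ 0.0014 -0.0003] q1,q6 -0.15 -0.15 open 0.0853 F [-0.3 -0.1 -0.6] ff 0.0
offset [-0.05, -0.05, 12.08] turn -0.3 q6-> 0.03
[ 0.6039 -0.2354  0.004   0.0735] 0.185
[ 0.6005 -0.2323  0.004   0.0755] 0.086
```

View pics/db2.png

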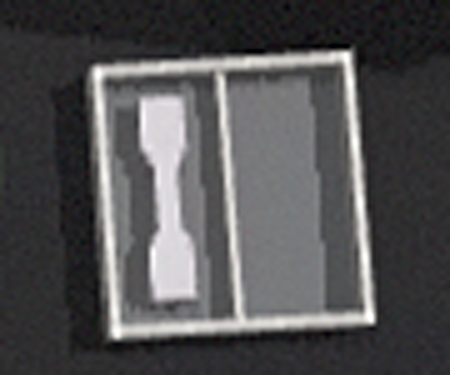

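Dumb-bell b lies flat and centred in the +y lane (crop 170,200). Next is cylinder 2.

{"api": "arm_command", "payload": {
  "offset": [
    [0, 0, 3],
    [0, 0, 6],
    [0, 0, 8.5],
    [0, 0, 10.5],
    [0, 0, 11.5],
    [0, 0, 12.1],
    [0, 0, 12.1],
    [0, 0, 12.1],
    [0, 0, 12.1],
    [0, 0, 12.1]
  ],
  "turn": [0, 0, 0, 0, 0, 0, 0, 0, 0, 0]
}}

```text
t: 19.3
position: [0.4775, 0.0132, 0.0277]
tool_rot: [2.235, 2.206, 0.002]
contact_force: [-0.7, -0.7, -0.1]
opening: 0.0858
finger_force: 0.0
```

{"api": "arm_command", "payload": {
  "offset": [
    [0, 0, 0],
    [0, 0, 0],
    [0, 0, 0],
    [0, 0, 0],
    [0, 0, 0],
    [0, 0, 0],
    [0, 0, 0],
    [0, 0, 0],
    [0, 0, 0],
    [0, 0, 0]
  ],
  "turn": [0, 0, 0, 0, 0, 0, 0, 0, 0, 0],
  "jaw": 1,
  "force": 35
}}

```text
t: 20.3
position: [0.4765, 0.0134, 0.0269]
tool_rot: [-2.235, -2.207, 0.0]
contact_force: [-2.4, 0.3, 5.0]
opening: 0.0344
finger_force: 35.0
```

```bash
python3 plan.py .4764,.0133,.16,0 .5967,.2495,.14,7 .5967,.2495,.0325,7
```

```text
t 20.3 p [0.4765 0.0134 0.0269] close -0.73 tilt [-0.0004  0.    ] q1,q6 -0.15 -0.14 open 0.0344 F [-2.4  0.3  5. ] ff 35.0
offset [-0.01, -0.02, -13.31] turn -0.7 q6-> 0.03
offset [23.62, 12.03, 2.0] turn -7.0 q6-> 0.27
offset [-0.0, 0.0, 10.75] turn 0.0 q6-> 0.27
```

{"api": "arm_command", "payload": {
  "offset": [
    [0, 0, -1],
    [0, 0, -3],
    [0, 0, -6],
    [0, 0, -9],
    [0, 0, -11.5],
    [0, 0, -12.5],
    [0, 0, -12.5],
    [0, 0, -12.5],
    [0, 0, -12.5],
    [0, 0, -12.5]
  ],
  "turn": [0, 0, 0, 0, 0, 0, 0, 0, 0, 0]
}}

```text
t: 21.3
position: [0.4755, 0.0135, 0.1501]
tool_rot: [-2.234, -2.205, 0.003]
contact_force: [-0.0, -0.1, -0.4]
opening: 0.0341
finger_force: 35.2
```

{"api": "arm_command", "payload": {
  "offset": [
    [1.5, 1, 0],
    [4, 2, 0],
    [7, 3.5, 0],
    [10, 5, 0.5],
    [13, 6.5, 1],
    [16, 8, 1],
    [19, 9.8, 1],
    [22, 11.2, 1],
    [23.5, 12.0, 1],
    [23.6, 12.3, 1]
  ],
  "turn": [0, -1, -2, -3, -4, -5, -6, -7, -7.7, -7.7]
}}

```text
t: 22.3
position: [0.6026, 0.2498, 0.1402]
tool_rot: [-2.078, -2.354, 0.001]
contact_force: [-0.7, -2.1, 0.0]
opening: 0.0342
finger_force: 35.3
```

```bash
python3 plan.py .5967,.2495,.05,7  .5967,.2495,.032,7
```

```text
t 22.3 p [0.6026 0.2498 0.1402] close 7.12 tilt [-0.0015  0.0001] q1,q6 0.26 0.14 open 0.0342 F [-0.7 -2.1  0. ] ff 35.3
offset [0.04, -0.57, 9.02] turn 0.1 q6-> 0.27
offset [-0.0, 0.0, 1.8] turn 0.0 q6-> 0.27
```

{"api": "arm_command", "payload": {
  "offset": [
    [0, -0.3, 1.5],
    [0, -0.3, 3],
    [0, -0.3, 5],
    [0, -0.3, 7],
    [0, -0.3, 8.4],
    [0, -0.3, 9],
    [0, -0.3, 9],
    [0, -0.3, 9],
    [0, -0.3, 9],
    [0, -0.3, 9]
  ],
  "turn": [0, 0, 0, 0, 0, 0, 0, 0, 0, 0]
}}

```text
t: 23.3
position: [0.6006, 0.2476, 0.0531]
tool_rot: [2.081, 2.351, 0.003]
contact_force: [0.1, -0.2, -2.3]
opening: 0.0342
finger_force: 35.3
```

```bash
python3 plan.py .5967,.2495,.032,7
```

```text
t 23.3 p [0.6006 0.2476 0.0531] close 6.97 tilt [0.0023 0.0006] q1,q6 0.26 0.14 open 0.0342 F [ 0.1 -0.2 -2.3] ff 35.3
offset [0.23, -0.37, 2.11] turn -0.0 q6-> 0.27
```

{"api": "arm_command", "payload": {
  "offset": [
    [0.1, -0.2, 0],
    [0.1, -0.2, 0.2],
    [0.1, -0.2, 0.5],
    [0.1, -0.2, 0.8],
    [0.1, -0.2, 1.1],
    [0.1, -0.2, 1.4],
    [0.1, -0.2, 1.5],
    [0.1, -0.2, 1.5],
    [0.1, -0.2, 1.5],
    [0.1, -0.2, 1.5]
  ],
  "turn": [0, 0, 0, 0, 0, 0, 0, 0, 0, 0]
}}

```text
t: 24.3
position: [0.5978, 0.2482, 0.037]
tool_rot: [2.082, 2.352, 0.001]
contact_force: [-0.0, 0.4, -1.7]
opening: 0.0343
finger_force: 35.3
```

{"api": "arm_command", "payload": {
  "offset": [
    [0, 0, 0.1],
    [0, 0, 0.2],
    [0, 0, 0.3],
    [0, 0, 0.35],
    [0, 0, 0.4],
    [0, 0, 0.45],
    [0, 0, 0.5],
    [0, 0, 0.5],
    [0, 0, 0.5],
    [0, 0, 0.5]
  ],
  "turn": [0, 0, 0, 0, 0, 0, 0, 0, 0, 0]
}}

```text
t: 25.3
position: [0.5976, 0.2482, 0.0318]
tool_rot: [2.082, 2.352, 0.0]
contact_force: [-0.1, -0.3, -2.2]
opening: 0.0341
finger_force: 35.3
```

{"api": "arm_command", "payload": {
  "offset": [
    [0, 0, 0.1],
    [0, 0, 0.1],
    [0, 0, 0.1],
    [0, 0, 0.1],
    [0, 0, 0.1],
    [0, 0, 0.1],
    [0, 0, 0.1],
    [0, 0, 0.1],
    [0, 0, 0.1],
    [0, 0, 0.1]
  ],
  "turn": [0, 0, 0, 0, 0, 0, 0, 0, 0, 0],
  "jaw": 0.2
}}

```text
t: 26.3
position: [0.5976, 0.2481, 0.0308]
tool_rot: [-2.082, -2.352, 0.0]
contact_force: [0.5, 0.1, -0.9]
opening: 0.0683
finger_force: 0.0
```

{"api": "arm_command", "payload": {
  "offset": [
    [0, 0, -1],
    [0, 0, -3],
    [0, 0, -6],
    [0, 0, -10],
    [0, 0, -13],
    [0, 0, -13],
    [0, 0, -13],
    [0, 0, -13],
    [0, 0, -13],
    [0, 0, -13]
  ],
  "turn": [0, 0, 0, 0, 0, 0, 0, 0, 0, 0]
}}

```text
t: 27.3
position: [0.5966, 0.2478, 0.159]
tool_rot: [-2.081, -2.351, 0.004]
contact_force: [0.4, 0.1, -0.6]
opening: 0.0684
finger_force: 0.0
```

```bash
python3 plan.py .4285,.1712,.15,0 .4285,.1712,.027,0
```

```text
t 27.3 p [0.5966 0.2478 0.159 ] close 6.97 tilt [-0.0031 -0.0008] q1,q6 0.26 0.14 open 0.0684 F [ 0.4  0.1 -0.6] ff 0.0
offset [-5.57, -17.61, 0.96] turn 7.0 q6-> 0.38
offset [0.01, 0.04, 12.3] turn 0.0 q6-> 0.38
```

{"api": "arm_command", "payload": {
  "offset": [
    [-1, -3, 0],
    [-2, -7, 0],
    [-3.5, -11, 0.5],
    [-5, -15, 1],
    [-5.5, -17.3, 1],
    [-5.6, -17.6, 1],
    [-5.6, -17.6, 1],
    [-5.6, -17.6, 1],
    [-5.6, -17.6, 1],
    [-5.6, -17.6, 1]
  ],
  "turn": [1, 3, 5, 7, 7, 7, 7, 7, 7, 7],
  "jaw": 0
}}

```text
t: 28.3
position: [0.4307, 0.1715, 0.1509]
tool_rot: [2.222, 2.221, 0.001]
contact_force: [0.1, -0.3, -0.5]
opening: 0.0856
finger_force: 0.0
```

```bash
python3 plan.py .4285,.1712,.027,0;python3 - <<'E'
from h import *
t=optics.read_camera("top");s=optics.read_camera("scene")
a=cv2.resize(t["pixels"][110:180,210:290,::-1],(480,420),interpolation=cv2.INTER_CUBIC);b=cv2.resize(s["pixels"][170:240,370:450,::-1],(480,420),interpolation=cv2.INTER_CUBIC)
cv2.imwrite("pics/bay1.png",cv2.resize(np.hstack([a,b]),(800,350)))
E
```

```text
t 28.3 p [0.4307 0.1715 0.1509] close -0.03 tilt [0.0005 0.0001] q1,q6 0.19 0.19 open 0.0856 F [ 0.1 -0.3 -0.5] ff 0.0
offset [-0.03, -0.23, 12.39] turn -0.0 q6-> 0.38
```

View pics/bay1.png

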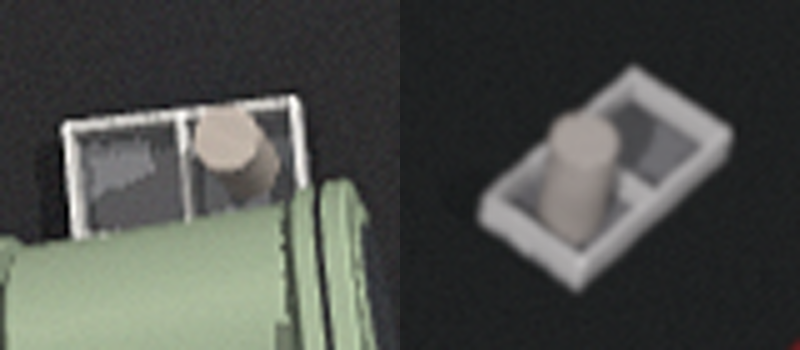

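The cylinder stands upright in the −y bay (scene crop 580,180). Next is the other grey cylinder.

{"api": "arm_command", "payload": {
  "offset": [
    [0, -0.2, 3],
    [0, -0.2, 6],
    [0, -0.2, 8.5],
    [0, -0.2, 10.5],
    [0, -0.2, 11.8],
    [0, -0.2, 12.4],
    [0, -0.2, 12.4],
    [0, -0.2, 12.4],
    [0, -0.2, 12.4],
    [0, -0.2, 12.4]
  ],
  "turn": [0, 0, 0, 0, 0, 0, 0, 0, 0, 0]
}}

```text
t: 29.4
position: [0.4285, 0.1714, 0.0277]
tool_rot: [2.221, 2.22, 0.003]
contact_force: [-0.4, -0.7, 0.1]
opening: 0.0854
finger_force: 0.0
```

{"api": "arm_command", "payload": {
  "offset": [
    [0, 0, 0],
    [0, 0, 0],
    [0, 0, 0],
    [0, 0, 0],
    [0, 0, 0],
    [0, 0, 0],
    [0, 0, 0],
    [0, 0, 0],
    [0, 0, 0],
    [0, 0, 0]
  ],
  "turn": [0, 0, 0, 0, 0, 0, 0, 0, 0, 0],
  "jaw": 1,
  "force": 35
}}

```text
t: 30.4
position: [0.4278, 0.1713, 0.027]
tool_rot: [2.222, 2.221, 0.0]
contact_force: [-2.2, 0.1, 4.7]
opening: 0.0347
finger_force: 35.0
```

```bash
python3 plan.py .4285,.1712,.15,0 .5893,.3111,.14,7
```

```text
t 30.4 p [0.4278 0.1713 0.027 ] close -0.03 tilt [0.0001 0.0001] q1,q6 0.19 0.19 open 0.0347 F [-2.2  0.1  4.7] ff 35.0
offset [-0.01, 0.07, -12.3] turn -0.0 q6-> 0.38
offset [13.99, 16.08, 1.0] turn -7.0 q6-> 0.36
```

{"api": "arm_command", "payload": {
  "offset": [
    [0, 0, -1],
    [0, 0, -3],
    [0, 0, -6],
    [0, 0, -9],
    [0, 0, -11.5],
    [0, 0, -12.5],
    [0, 0, -12.5],
    [0, 0, -12.5],
    [0, 0, -12.5],
    [0, 0, -12.5]
  ],
  "turn": [0, 0, 0, 0, 0, 0, 0, 0, 0, 0]
}}

```text
t: 31.4
position: [0.4265, 0.1709, 0.1502]
tool_rot: [-2.221, -2.219, 0.004]
contact_force: [0.6, 0.8, -0.8]
opening: 0.0341
finger_force: 35.1
```

{"api": "arm_command", "payload": {
  "offset": [
    [1, 1, 0],
    [3, 3.5, 0],
    [5, 6, 0],
    [7.5, 8.5, 0],
    [10, 11, 0],
    [12, 13.5, 0],
    [13.5, 15.5, 0],
    [14, 16.1, 0],
    [14, 16.1, 0],
    [14, 16.1, 0]
  ],
  "turn": [0, -1, -2, -3, -4, -5, -6, -7, -7, -7]
}}

```text
t: 32.4
position: [0.5878, 0.3108, 0.1509]
tool_rot: [-2.082, -2.351, 0.003]
contact_force: [-0.6, -0.3, -0.9]
opening: 0.0342
finger_force: 35.2
```

```bash
python3 plan.py .5893,.3111,.05,7
```

```text
t 32.4 p [0.5878 0.3108 0.1509] close 6.96 tilt [-0.0021 -0.001 ] q1,q6 0.36 0.24 open 0.0342 F [-0.6 -0.3 -0.9] ff 35.2
offset [0.02, 0.17, 10.09] turn -0.0 q6-> 0.36
```

{"api": "arm_command", "payload": {
  "offset": [
    [0, 0.1, 1.5],
    [0, 0.1, 3.5],
    [0, 0.1, 6],
    [0, 0.1, 8],
    [0, 0.1, 9.5],
    [0, 0.1, 10.5],
    [0, 0.1, 10.8],
    [0, 0.1, 11],
    [0, 0.1, 11],
    [0, 0.1, 11]
  ],
  "turn": [0, 0, 0, 0, 0, 0, 0, 0, 0, 0]
}}

```text
t: 33.4
position: [0.5906, 0.3116, 0.043]
tool_rot: [2.082, 2.352, 0.003]
contact_force: [0.3, -0.6, -1.2]
opening: 0.0344
finger_force: 35.2
```

{"api": "arm_command", "payload": {
  "offset": [
    [0, 0, 0],
    [0, 0, 0],
    [0, 0, 0],
    [0, 0, 0.1],
    [0, 0, 0.2],
    [0, 0, 0.3],
    [0, 0, 0.4],
    [0, 0, 0.5],
    [0, 0, 0.5],
    [0, 0, 0.5]
  ],
  "turn": [0, 0, 0, 0, 0, 0, 0, 0, 0, 0]
}}

```text
t: 34.4
position: [0.5897, 0.3112, 0.0367]
tool_rot: [-2.082, -2.352, 0.0]
contact_force: [0.8, 0.3, -1.1]
opening: 0.0339
finger_force: 35.2
```

{"api": "arm_command", "payload": {
  "offset": [
    [0, 0, 0.1],
    [0, 0, 0.2],
    [0, 0, 0.3],
    [0, 0, 0.35],
    [0, 0, 0.4],
    [0, 0, 0.45],
    [0, 0, 0.5],
    [0, 0, 0.5],
    [0, 0, 0.5],
    [0, 0, 0.5]
  ],
  "turn": [0, 0, 0, 0, 0, 0, 0, 0, 0, 0]
}}

```text
t: 35.4
position: [0.5898, 0.3112, 0.0318]
tool_rot: [2.082, 2.352, 0.0]
contact_force: [0.2, -0.6, -1.0]
opening: 0.0342
finger_force: 35.2
```

{"api": "arm_command", "payload": {
  "offset": [
    [0, 0, 0],
    [0, 0, 0],
    [0, 0, 0],
    [0, 0, 0],
    [0, 0, 0],
    [0, 0, 0],
    [0, 0, 0],
    [0, 0, 0],
    [0, 0, 0],
    [0, 0, 0]
  ],
  "turn": [0, 0, 0, 0, 0, 0, 0, 0, 0, 0],
  "jaw": 0.2
}}

```text
t: 36.4
position: [0.5897, 0.3112, 0.0318]
tool_rot: [-2.082, -2.352, 0.0]
contact_force: [1.0, 0.3, 1.1]
opening: 0.0683
finger_force: 0.0
```

{"api": "arm_command", "payload": {
  "offset": [
    [0, 0, -1],
    [0, 0, -3],
    [0, 0, -6],
    [0, 0, -10],
    [0, 0, -13],
    [0, 0, -13],
    [0, 0, -13],
    [0, 0, -13],
    [0, 0, -13],
    [0, 0, -13]
  ],
  "turn": [0, 0, 0, 0, 0, 0, 0, 0, 0, 0]
}}

```text
t: 37.4
position: [0.5888, 0.3109, 0.1599]
tool_rot: [-2.081, -2.351, 0.005]
contact_force: [-0.3, -0.2, -0.7]
opening: 0.0682
finger_force: 0.0
```

```bash
python3 plan.py .373,.316,.13,133 .373,.316,.003,133
```

```text
t 37.4 p [0.5888 0.3109 0.1599] close 6.97 tilt [-0.0031 -0.0012] q1,q6 0.36 0.23 open 0.0682 F [-0.3 -0.2 -0.7] ff 0.0
offset [3.13, -21.34, 3.06] turn 54.0 q6-> 1.52
offset [0.01, 0.04, 12.7] turn 0.0 q6-> 1.52
```

{"api": "arm_command", "payload": {
  "offset": [
    [0.5, -3, 0],
    [1, -7, 0],
    [1.5, -11, 1],
    [2, -15, 2],
    [3, -19, 3],
    [3.1, -21.3, 3],
    [3.1, -21.3, 3],
    [3.1, -21.3, 3],
    [3.1, -21.3, 3],
    [3.1, -21.3, 3]
  ],
  "turn": [7, 14, 21, 28, 36, 44, 50, 54, 54, 54],
  "jaw": 0.5
}}

```text
t: 38.4
position: [0.3744, 0.3161, 0.1314]
tool_rot: [2.922, 1.153, -0.001]
contact_force: [0.3, -0.0, -0.9]
opening: 0.0426
finger_force: 0.0
```

```bash
python3 plan.py .373,.316,.003,133
```

```text
t 38.4 p [0.3744 0.3161 0.1314] close -46.95 tilt [-0.0006 -0.0003] q1,q6 0.52 1.34 open 0.0426 F [ 0.3 -0.  -0.9] ff 0.0
offset [-0.1, -0.09, 12.84] turn 0.0 q6-> 1.52
```

{"api": "arm_command", "payload": {
  "offset": [
    [-0.1, -0.1, 3],
    [-0.1, -0.1, 6],
    [-0.1, -0.1, 8.5],
    [-0.1, -0.1, 10.5],
    [-0.1, -0.1, 12],
    [-0.1, -0.1, 12.8],
    [-0.1, -0.1, 12.8],
    [-0.1, -0.1, 12.8],
    [-0.1, -0.1, 12.8],
    [-0.1, -0.1, 12.8]
  ],
  "turn": [0, 0, 0, 0, 0, 0, 0, 0, 0, 0]
}}

```text
t: 39.4
position: [0.374, 0.3167, 0.0047]
tool_rot: [-2.923, -1.151, -0.003]
contact_force: [0.3, 0.1, 0.2]
opening: 0.0426
finger_force: 0.0
```

{"api": "arm_command", "payload": {
  "offset": [
    [0, 0, 0],
    [0, 0, 0],
    [0, 0, 0],
    [0, 0, 0],
    [0, 0, 0],
    [0, 0, 0],
    [0, 0, 0],
    [0, 0, 0],
    [0, 0, 0],
    [0, 0, 0]
  ],
  "turn": [0, 0, 0, 0, 0, 0, 0, 0, 0, 0],
  "jaw": 1,
  "force": 40
}}

```text
t: 40.4
position: [0.3734, 0.3164, 0.0043]
tool_rot: [-2.923, -1.151, -0.001]
contact_force: [-1.1, -0.8, 6.1]
opening: 0.0106
finger_force: 41.3
```

```bash
python3 plan.py .373,.316,.15,133 .48,.02,.15,110 .608,-.3,.15,94.3
```

```text
t 40.4 p [0.3734 0.3164 0.0043] close -47.03 tilt [0.0005 0.0002] q1,q6 0.53 1.35 open 0.0106 F [-1.1 -0.8  6.1] ff 41.3
offset [-0.05, 0.0, -14.57] turn -0.0 q6-> 1.52
offset [-12.36, 28.95, -0.0] turn 23.0 q6-> 1.26
offset [1.08, 34.45, 0.01] turn 15.7 q6-> 1.04
```

{"api": "arm_command", "payload": {
  "offset": [
    [0, 0, -2],
    [0, 0, -5],
    [0, 0, -9],
    [0, 0, -13],
    [-1.5, 3.5, -14.6],
    [-3, 7, -14.6],
    [-4.5, 10.5, -14.6],
    [-6, 14, -14.6],
    [-7.5, 17.5, -14.6],
    [-9, 21, -14.6]
  ],
  "turn": [0, 0, 0, 0, 4, 8, 12, 16, 20, 23]
}}

```text
t: 41.4
position: [0.45, 0.0998, 0.149]
tool_rot: [-3.094, -0.541, 0.002]
contact_force: [0.1, 0.8, -1.6]
opening: 0.0104
finger_force: 40.5
```

```bash
python3 plan.py .608,-.3,.15,94.3
```

```text
t 41.4 p [0.45   0.0998 0.149 ] close -70.17 tilt [-0.0012  0.0001] q1,q6 0.03 1.25 open 0.0104 F [ 0.1  0.8 -1.6] ff 40.5
offset [1.31, 42.97, -0.12] turn 15.5 q6-> 1.04
```

{"api": "arm_command", "payload": {
  "offset": [
    [0, 4, 0],
    [0.3, 8.5, 0],
    [0.5, 13, 0],
    [0.7, 18, 0],
    [0.9, 23, 0],
    [1, 28, 0],
    [1.2, 33, 0],
    [1.3, 38, 0],
    [1.3, 41.5, 0],
    [1.3, 43, 0]
  ],
  "turn": [2, 4, 6, 8, 10, 12, 14, 15.5, 15.5, 15.5]
}}

```text
t: 42.4
position: [0.6094, -0.3023, 0.1482]
tool_rot: [3.139, 0.117, -0.001]
contact_force: [0.2, -0.1, -2.0]
opening: 0.0105
finger_force: 40.5
```

```bash
python3 - <<'E'
from h import *
optics.read_camera("scene");optics.read_camera("top")
E
python3 plan.py .608,-.3,.010,94.3
```

```text
t 42.5 p [ 0.609  -0.3008  0.1481] close -85.71 tilt [-0.0013  0.0004] q1,q6 -0.59 0.91 open 0.0103 F [-0.8  0.7 -2. ] ff 40.5
offset [-0.08, -0.08, 13.81] turn -0.0 q6-> 1.04
```

{"api": "arm_command", "payload": {
  "offset": [
    [-0.1, -0.1, 3],
    [-0.1, -0.1, 6],
    [-0.1, -0.1, 8.5],
    [-0.1, -0.1, 10.5],
    [-0.1, -0.1, 12],
    [-0.1, -0.1, 13],
    [-0.1, -0.1, 13.5],
    [-0.1, -0.1, 13.7],
    [-0.1, -0.1, 13.8],
    [-0.1, -0.1, 13.8]
  ],
  "turn": [0, 0, 0, 0, 0, 0, 0, 0, 0, 0]
}}

```text
t: 43.5
position: [0.6091, -0.298, 0.0128]
tool_rot: [3.138, 0.122, 0.002]
contact_force: [0.1, 0.3, -2.4]
opening: 0.0102
finger_force: 40.5
```

{"api": "arm_command", "payload": {
  "offset": [
    [0, 0, 0],
    [0, 0, 0],
    [0, 0, 0],
    [0, 0, 0],
    [0, 0, 0],
    [0, 0, 0],
    [0, 0, -1],
    [0, 0, -4],
    [0, 0, -8],
    [0, 0, -12]
  ],
  "turn": [0, 0, 0, 0, 0, 0, 0, 0, 0, 0],
  "jaw": 0.75
}}

```text
t: 44.5
position: [0.608, -0.2973, 0.1331]
tool_rot: [-3.139, -0.122, 0.001]
contact_force: [1.2, 0.5, 0.5]
opening: 0.0212
finger_force: 0.0
```

```bash
python3 plan.py .40,-.36,.20,94.3
```

```text
t 44.5 p [ 0.608  -0.2973  0.1331] close -85.54 tilt [-0.0008  0.0006] q1,q6 -0.58 0.91 open 0.0212 F [1.2 0.5 0.5] ff 0.0
offset [-21.23, 4.63, -6.68] turn 0.2 q6-> 0.76
```

{"api": "arm_command", "payload": {
  "offset": [
    [-2, 0.5, -2],
    [-5, 1, -4],
    [-9, 2, -6.7],
    [-13, 3, -6.7],
    [-17, 4, -6.7],
    [-21, 4.6, -6.7],
    [-21, 4.6, -6.7],
    [-21, 4.6, -6.7],
    [-21, 4.6, -6.7],
    [-21, 4.6, -6.7]
  ],
  "turn": [0, 0, 0, 0, 0, 0, 0, 0, 0, 0]
}}

```text
t: 45.5
position: [0.4038, -0.3596, 0.1991]
tool_rot: [3.139, 0.125, 0.001]
contact_force: [-0.4, -0.2, 0.1]
opening: 0.0216
finger_force: 0.0
```

Run:
```python
from h import *
t=optics.read_camera("top");s=optics.read_camera("scene")
a=cv2.resize(t["pixels"][90:190,200:500,::-1],(800,267),interpolation=cv2.INTER_CUBIC)
b=cv2.resize(s["pixels"][160:380,160:460,::-1],(450,330),interpolation=cv2.INTER_CUBIC)
b=np.hstack([b,np.zeros((330,350,3),np.uint8)])
cv2.imwrite("pics/final.png",np.vstack([a,b]))
F=lambda *A:[print(A[1],A[2][:2],n,*(lambda r:(r[0].round(4),round(r[1],3)))(fit([p],*A[1:],A[0]))) for n,p in(("top",t),("scene",s))]
F((0,1,3),"dumbbell",[.603,-.2344,.004,.073],160)
F((0,1,3),"dumbbell",[.608,-.299,.004,.073],160)
F((0,1),"cylinder",[.5976,.2482,.004,0],150)
F((0,1),"cylinder",[.59,.3112,.004,0],150)
F((0,1,2),"ring",[.665,-.0266,.012,0],130)
F((0,1,3),"long_tray",[.605,-.267,0,.075],70)
```

```text
dumbbell [0.603, -0.2344] top [ 0.6035 -0.2354  0.004   0.0578] 0.154
dumbbell [0.603, -0.2344] scene [ 0.5994 -0.2323  0.004   0.0745] 0.144
dumbbell [0.608, -0.299] top [ 0.6087 -0.3003  0.004   0.0737] 0.166
dumbbell [0.608, -0.299] scene [ 0.6051 -0.2968  0.004   0.0807] 0.128
cylinder [0.5976, 0.2482] top [0.6038 0.2516 0.004  0.    ] 0.365
cylinder [0.5976, 0.2482] scene [0.5764 0.2773 0.004  0.    ] 0.587
cylinder [0.59, 0.3112] top [0.5955 0.3156 0.004  0.    ] 0.381
cylinder [0.59, 0.3112] scene [0.5841 0.3213 0.004  0.    ] 0.634
ring [0.665, -0.0266] top [ 0.678  -0.0308 -0.018   0.    ] 0.071
ring [0.665, -0.0266] scene [ 0.6647 -0.0262  0.0129  0.    ] 0.047
long_tray [0.605, -0.267] top [ 0.6052 -0.2681  0.      0.0775] 0.035
long_tray [0.605, -0.267] scene [ 0.6052 -0.2676  0.      0.0787] 0.064
```

View pics/final.png

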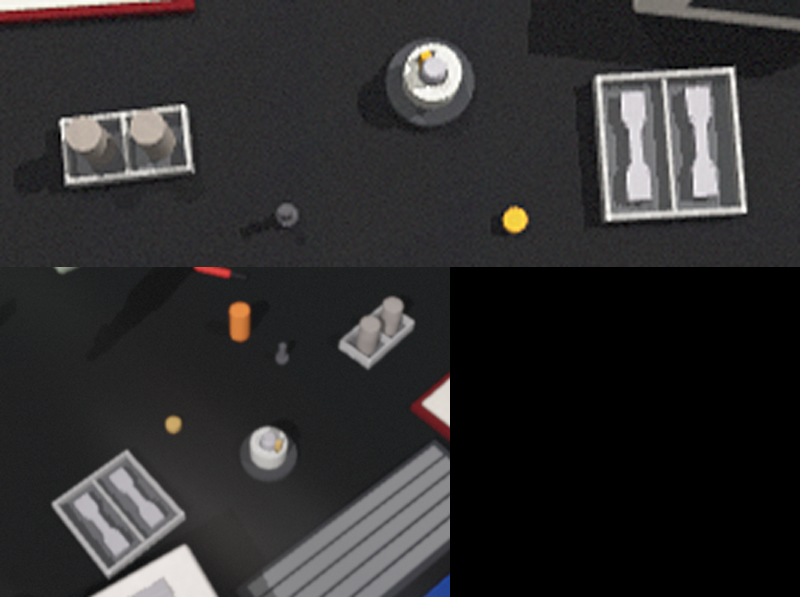

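Both views show everything in place:
- **Dumb-bells:** flat, one in each lane, at (637,145) and (703,140).
- **Cylinders:** upright, one in each bay, at (90,145) and (150,138).
- **Ring:** down on the post's base at (432,75). The scene-view fit puts its height at 12.9 mm, against 12 mm when fully home.

I'm handing the job in.

```bash
python3 -c "
from rig import order;print(order.job_done())"
```

```text
the job is handed in; nothing more can be done
None
```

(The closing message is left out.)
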